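# File the loose carton and close the end stop

## Task

One carton has been left standing on the table outside the plywood file rack. Stand it upright in the rack, in the gap between the last carton of the row and the sliding end stop, pushed in until its back is against the back board, then slide the end stop up so that all four cartons stand upright and snug between it and the end wall, backs to the board. Do not topple any carton and leave the other things on the table where they are.

Things in the scene. Friction and masses are not known exactly. Their poses are not given: they have to be found in the camera images.
- rack: Plywood file rack fixed to the table, no floor (cartons slide in on the table top from its open -x front). Origin on the table; x to the back board, y along the row to the end wall, mm: board front face x=45, 12 thick, 70 high, y -150 to 162; end wall inner face y=150, 12 thick, 110 high, x -47 to 57. A carton against the board has its origin at x=0 and front at x=-45.
- stop (a joint): End stop position in m, growing towards the end wall (rack +y); range 0 to 0.2, starts at 0.015 to 0.055. Its inner face is at rack y = joint - 0.09 m. Stays where left: 1.5 N friction, 2 N per m/s damping. The four cartons together are 150 mm thick, so it is snug at about 0.090.
- stop_face (a point): Point on the end stop's inner face (carton side), at rack x=0, 45 mm up; axes as the rack's. The stop is an upright plywood plate, 12 mm thick towards -y from this face, rack x -35 to 44, 2 to 91 mm high, hung on an aluminium runner over the back board (x 35 to 69, 50 to 80 mm high, 50 long to -y). Push anywhere on the plate's flat outer face.
- carton_new: The loose carton to file: plain cardboard carton with pale paper panels, 90 deep (own x) x 40 thick (own y) x 95 high (own z) mm, origin at the centre of its underside, front facing own -x; about 150 g (varies), stiff. It starts standing on the table outside the rack, in front of it to the left or to the right. It is to end beside carton_c, next to the stop.
- carton_a: In the rack, nearest the end wall: plain cardboard carton with pale paper panels, 90 deep (own x) x 36 thick (own y) x 98 high (own z) mm, origin at the centre of its underside, front facing own -x; about 140 g (varies), stiff. Starts upright, within a few mm of its place.
- carton_b: In the rack, second from the end wall: plain cardboard carton with pale paper panels, 90 deep (own x) x 44 thick (own y) x 88 high (own z) mm, origin at the centre of its underside, front facing own -x; about 160 g (varies), stiff. Starts upright, with a few mm of slack to carton_a.
- carton_c: In the rack, last of the row, third from the end wall: plain cardboard carton with pale paper panels, 90 deep (own x) x 30 thick (own y) x 100 high (own z) mm, origin at the centre of its underside, front facing own -x; about 120 g (varies), stiff. Starts upright; its side facing rack -y bounds the gap, which is about 58 to 105 mm wide up to the stop.
- clay_pot: Bystander: open terracotta pot, 76 mm across the rim, 75 high, origin at the centre of its underside. It stands in front of the rack, left or right, on the other side from carton_new.
- peat_pots: Bystander: stack of square brown fibre pots, 62 x 62 x 106 mm, origin under its centre.
- flat_pack: Bystander: white flat pack with a green panel, lying, 110 x 140 x 35 mm, origin under its centre.
- tall_box: Bystander: white tall box, 100 x 60 x 170 mm, upright, origin under its centre.
- dibber: Bystander: wooden dibber lying along its own x, 160 mm long, 28 mm thick, origin on the table under its middle.
- spray: Bystander: white plastic bottle, 60 mm across, 130 high, origin under its centre.
Not all that is in view belongs to the job. What is shaped like the carton_new but pink is not meant.

How it is judged:
By the outcome, as a careful person would: the job done as asked, in the order asked, and still so for the second after the job is handed in, with the robot touching nothing.
It also fails if it takes over 51 s, if anything falls off the work surface, if the arm or the gripper's body presses on something with over 40 N, if the wrist force passes 120 N, or if a joint passes its speed limit or range.

## Robot

A 6-joint arm with a two-finger parallel gripper is mounted at the origin on the work surface. World frame = base frame: x ahead of the robot, y to its left, z up, the work surface at z = 0. Lengths are in m, angles in rad, forces in N, time in s.
With the tool pointing down it reaches from about 0.15 to 0.775 m from the base axis. Payload 6.1 kg.
Tool frame: the origin (TCP) lies midway between the tips of the shut fingers; the grasp point (between the pads) lies 19 mm behind it; z points along the fingers, x is the direction in which the jaws open and shut, and the axes are right-handed (so a half turn about z gives the same grasp; the last joint's range is limited). The gripper opens to 85 mm and grips with 20 to 120 N. Pads are 22 mm wide; open, the fingers measure 114 mm over their backs; the gripper's body (76 mm by 85 mm) begins 54 mm behind the grasp point. The pads swing forward as they close: fully open they stand 13 mm farther back than shut.
Start: joints at [1.29, 0.126, -0.04, 1.405, 0, 1.571], TCP at [0.145, 0.504, 0.231] pointing down, gripper open.
Joint ranges: [-2.72, 2.72], [-0.95, 1.95], [-1.27, 1.35], [-1.78, 2.02], [-1.46, 1.47], [-3.14, 3.14]. Speed limits (rad/s): [2.39, 2.39, 3.01, 3.14, 3.14, 3.14].

## Interface

Orientations are given as a rotation vector (axis times angle).
In Python, from bench import ctrl gives the robot as it stands.
- The arm moves only by the shell command python3 -m handwheel 'ROWS' [FORCE]. ROWS is JSON, one flat list of numbers, 7 for each row, row after row: the turn, a rotation vector about the world's x, y, z in degrees, then the shift along the world's x, y, z in m, then the closure, from 0 (fully open) to 1 (shut). A call has 1 to 5 rows; each row is the pose to reach, as a shift and turn from the pose commanded when the call began; what a row does not reach only later rows make up. A row lasts 1/8 s, in which the tool goes at most 62.5 mm and 10.7 degrees, less where a joint would pass 70% of its speed; a pose out of reach is approached as far as the arm can. A call with a gripper value outside its range is refused whole. The fingers move at their own pace and stop on an object; FORCE is the grip in N (left out, the last holds). Time passes only in rows, so rows that repeat a pose let the fingers close. It gives the time, the measured TCP pose, the force and the opening at its end, in the units of the state.
- ctrl.state(): the state, without advancing time (a new reading comes with each control period).
- ctrl.camera(name): name is "scene" or "top" or "wrist"; returns (picture, depth): 384x512x3 uint8, red, green, blue; 384x512 float32, m along the optical axis (not along the pixel's ray), 0 where there is no reading.
- ctrl.calibration(name): a dict with "fx", "fy", "cx", "cy" (pixels), "dist" ([k1, k2, p1, p2, k3] as OpenCV has them; the pictures are not rectified), "T" (4x4, takes a point from camera to world coordinates). Camera axes: x right, y down, z forward; pixel columns grow to the right and rows downward; lengths in m; the calibration is good to about 2 mm. A picture is of the moment at which its call begins: read the wrist's pose just before it. calibration takes no time and is no camera call; for the wrist camera it gives the pose at the moment of the call.
- ctrl.close_job(): hands the job in, once; it reports no verdict.
The state is a dict: "t": time; "joint_positions": joint angles; "qd": joint speeds; "tau": joint torques, N m; "tool_pos": TCP position; "eef_rot": TCP orientation; "force": force on the tool from outside, world axes, zero at the start; "moment": the same for the moment, N m; "width": opening from 0.0 (shut) to 1.0 (fully open).
Only numpy, scipy, OpenCV 4.12 (cv2) and the standard library are available. Lean on these libraries where they do the work, as an engineer would, in place of code of your own. Each camera call takes 0.05 s, during which the arm holds its last target.

## Working session

There is one attempt and no reset: what is moved stays moved. The work goes in short steps, Python scripts to look and compute and a shell command to move; the robot and the scene stay as the last step left them, time stands still between calls to the robot, and variables do not carry over. Pictures are saved under pics/ and viewed, and the job is handed in when it is done.

```bash
ls; mkdir -p pics; cat > h.py <<'E'
import numpy as np, cv2
from bench import ctrl
def snap(n,f):
    im,d=ctrl.camera(n); cal=ctrl.calibration(n)
    np.savez('pics/'+f+'.npz',im=im,d=d,T=np.array(cal['T']),K=np.array([[cal['fx'],0,cal['cx']],[0,cal['fy'],cal['cy']],[0,0,1]]),dist=np.array(cal['dist']))
    cv2.imwrite('pics/'+f+'.png',im[:,:,::-1]); return
def load(f): return np.load('pics/'+f+'.npz')
def ray(z,u,v):
    p=cv2.undistortPoints(np.array([[[u,v]]],float),z['K'],z['dist'])[0,0]
    return np.array([p[0],p[1],1.])
def px(z,u,v,r=1):
    d=z['d'][int(v)-r:int(v)+r+1,int(u)-r:int(u)+r+1]; d=np.median(d[d>0])
    return (z['T']@np.r_[ray(z,u,v)*d,1])[:3]
def onz(z,u,v,h):
    w=z['T'][:3,:3]@ray(z,u,v); o=z['T'][:3,3]; return o+w*(h-o[2])/w[2]
def cloud(z):
    H,W=z['d'].shape; uu,vv=np.meshgrid(np.arange(W),np.arange(H))
    p=cv2.undistortPoints(np.stack([uu.ravel(),vv.ravel()],1).astype(float)[:,None],z['K'],z['dist'])[:,0]
    d=z['d'].ravel(); P=np.c_[p*d[:,None],d]
    return (P@z['T'][:3,:3].T+z['T'][:3,3]).reshape(H,W,3)
def proj(z,P):
    Ti=np.linalg.inv(z['T']); return cv2.projectPoints(np.array(P,float).reshape(-1,1,3),cv2.Rodrigues(Ti[:3,:3])[0],Ti[:3,3],z['K'],z['dist'])[0][:,0]
E
python3 - <<'E'
from h import *
s=ctrl.state(); print(s)
snap('top','t0'); snap('scene','s0'); snap('wrist','w0')
E
```

```text
pics
{'t': 0.0, 'joint_positions': array([ 1.28999712e+00,  1.26374642e-01, -4.06207760e-02,  1.40539082e+00,
       -1.17525465e-05,  1.57080404e+00]), 'qd': array([-0.00144424, -0.00032951, -0.00077005,  0.00172655,  0.00023939,
       -0.00038895]), 'tau': array([-1.64595454e-03, -4.35915327e+01,  3.52924705e+01,  1.73818879e-02,
       -2.67079058e-04,  2.96377749e-07]), 'tool_pos': array([0.14537958, 0.50404292, 0.23052543]), 'eef_rot': array([ 2.50968412e+00,  1.88812663e+00, -1.98397556e-03]), 'force': array([0.98763694, 0.19478684, 0.42241111]), 'moment': array([-0.06009156,  0.01786461,  0.04819241]), 'width': 0.9970682984690009}
```

View pics/t0.png

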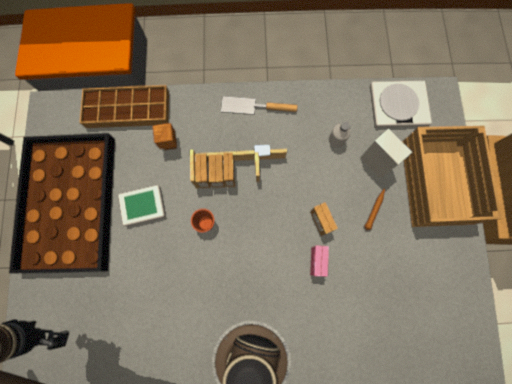

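View pics/s0.png

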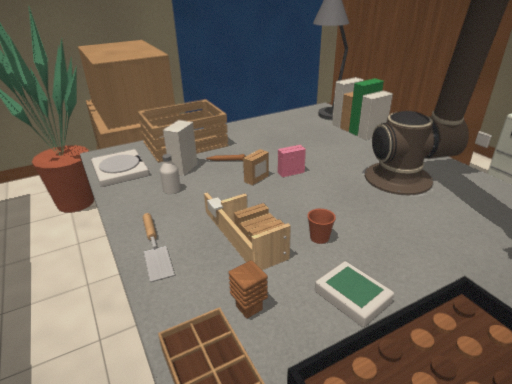

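View pics/w0.png

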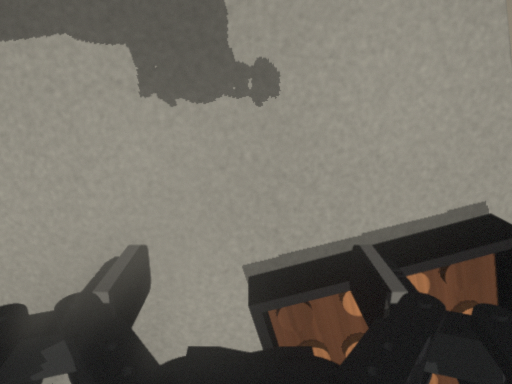

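Top view: rack with the end wall at (191,167), row of cartons (200–233,168), stop plate at (257,163), runner (262,151). Loose carton is at (324,219), the pink decoy at (320,261), and the pot at (203,221). Next I measure.

```bash
python3 - <<'E'
from h import *
z=load('t0'); C=cloud(z)
for n,u,v in [('table',280,220),('new',324,219),('pink',320,261),('a',201,168),('b',214,168),('c',228,168),('wall',192,167),('plate',257,168),('runner',262,151),('board',245,153),('base',252,330)]:
    print(n,px(z,u,v).round(4))
im=z['im'][130:290,180:350,::-1]; cv2.imwrite('pics/t0c.png',cv2.resize(im,None,fx=4.5,fy=3.75*1,interpolation=cv2.INTER_CUBIC))
s=load('s0'); im=s['im'][130:280,190:320,::-1]; cv2.imwrite('pics/s0c.png',cv2.resize(im,None,fx=4,fy=4,interpolation=cv2.INTER_CUBIC))
# carton_new top rect, plate top
def rect(u0,u1,v0,v1,lo,hi):
    P=C[v0:v1,u0:u1].reshape(-1,3); P=P[(P[:,2]>lo)&(P[:,2]<hi)]
    r=cv2.minAreaRect(P[:,:2].astype(np.float32)*1000); print(len(P),r,np.median(P[:,2]))
rect(308,342,198,240,.085,.105); rect(305,335,243,280,.05,.12); rect(194,238,148,190,.08,.105)
rect(186,196,145,190,.103,.12);rect(253,262,157,183,.08,.1); rect(186,290,146,162,.06,.073)
E
```

```text
table [ 4.391e-01 -1.096e-01 -1.000e-04]
new [ 0.4246 -0.239   0.0952]
pink [ 0.2982 -0.218   0.0945]
a [0.6006 0.1387 0.0965]
b [0.6022 0.0987 0.0858]
c [0.5967 0.0528 0.0993]
wall [0.6018 0.1654 0.1073]
plate [ 0.5958 -0.0388  0.0906]
runner [ 0.6561 -0.057   0.0786]
board [ 0.6547 -0.0013  0.0682]
base [ 0.095  -0.0055  0.0133]
390 ((431.46527099609375, -244.46629333496094), (90.43468475341797, 40.577850341796875), 21.002422332763672) 0.09440326171587043
472 ((300.3338623046875, -221.73519897460938), (41.4182014465332, 90.91383361816406), 84.73104858398438) 0.09405148465964175
1039 ((605.6607055664062, 100.46435546875), (125.26528930664062, 100.36981964111328), 89.6730728149414) 0.09514069683623472
128 ((606.7518310546875, 166.62596130371094), (103.25199890136719, 10.467856407165527), 0.3545975089073181) 0.1088968815321868
76 ((601.9554443359375, -38.47273254394531), (62.766136169433594, 11.601652145385742), 1.9357260465621948) 0.08941961774960328
220 ((647.025634765625, 13.059829711914062), (31.84438133239746, 298.815185546875), 0.7064076662063599) 0.06857604238401149
```

View pics/t0c.png

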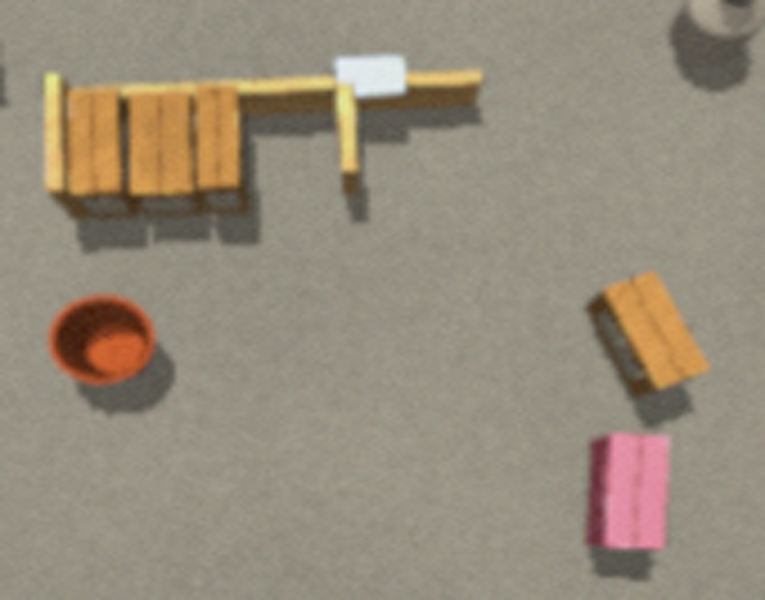

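View pics/s0c.png

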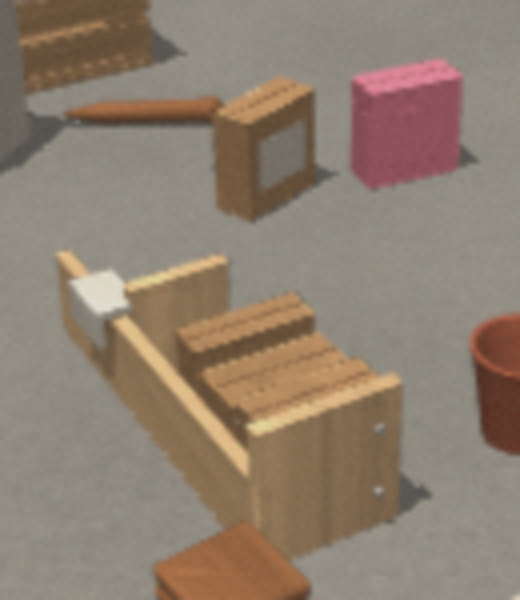

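```bash
python3 - <<'E'
from h import *
from scipy.spatial.transform import Rotation as R
s=ctrl.state(); c=ctrl.calibration('wrist'); T=np.array(c['T']); Rt=R.from_rotvec(s['eef_rot']).as_matrix()
print(Rt.round(3)); print('cam in tool',(Rt.T@(T[:3,3]-s['tool_pos'])).round(4)); print((Rt.T@T[:3,:3]).round(3)); print(T[:3,3],c['fx'],c['cx'])
z=load('t0');C=cloud(z)
P=C[140:170,180:295].reshape(-1,3)
# board top edge line fit
B=P[(P[:,2]>.063)&(P[:,2]<.0735)]; l=cv2.fitLine(B[:,:2].astype(np.float32),cv2.DIST_HUBER,0,.01,.01).ravel(); print('board',l,np.degrees(np.arctan2(-l[0],l[1])))
W=C[140:192,184:200].reshape(-1,3);W=W[W[:,2]>.104]; l=cv2.fitLine(W[:,:2].astype(np.float32),cv2.DIST_HUBER,0,.01,.01).ravel(); print('wall',l)
E
```

```text
[[ 0.277  0.961 -0.   ]
 [ 0.961 -0.277 -0.001]
 [-0.001  0.    -1.   ]]
cam in tool [-0.0003 -0.0706 -0.1424]
[[ 1.     0.    -0.001]
 [ 0.     0.96   0.281]
 [ 0.001 -0.281  0.96 ]]
[0.07749894 0.5236153  0.37315364] 341.3229642364068 249.5938653442955
board [0.0035506  0.9999937  0.65687466 0.00955112] -0.20343466
wall [0.99971986 0.02366922 0.60306394 0.16626415]
```

```bash
python3 -m handwheel '[0,0,10,0.06,-0.10,0.05,0, 0,0,16,0.12,-0.2,0.09,0, 0,0,16,0.18,-0.3,0.09,0, 0,0,16,0.23,-0.40,0.09,0, 0,0,16,0.255,-0.46,0.09,0]'; python3 -m handwheel '[0,0,0,0,0,0,0, 0,0,0,0,0,0,0]'; python3 - <<'E'
from h import *
print(ctrl.state()); snap('wrist','w1')
E
```

```text
t: 0.78
tool_pos: [0.2966, 0.2413, 0.3019]
eef_rot: [2.222, 2.22, 0.001]
force: [0.7, 0.7, 0.6]
width: 1.002
t: 1.02
tool_pos: [0.2962, 0.2429, 0.3015]
eef_rot: [-2.224, -2.218, -0.0]
force: [0.0, 0.6, 0.3]
width: 1.002
{'t': 1.025, 'joint_positions': array([ 6.86510413e-01, -1.30749645e-01, -1.41456769e-01,  1.56001016e+00,
        4.46976522e-04,  6.89333002e-01]), 'qd': array([ 0.04430438,  0.01076513,  0.00080283, -0.00137771, -0.00094499,
        0.00046884]), 'tau': array([-1.35550104e+00, -2.69589919e+01,  3.49351645e+01,  8.53801263e-02,
       -5.14975574e-02, -1.27960020e-02]), 'tool_pos': array([0.29617727, 0.24288398, 0.30152997]), 'eef_rot': array([-2.22426478e+00, -2.21799548e+00, -1.91881939e-04]), 'force': array([0.01536721, 0.5629209 , 0.28526379]), 'moment': array([ 0.01336034, -0.04538771,  0.00765124]), 'width': 1.0024479105310404}
```

```bash
python3 -m handwheel '[0,0,0,0.04,-0.05,0,0, 0,0,0,0.08,-0.1,0,0, 0,0,0,0.10,-0.15,0,0, 0,0,0,0.12,-0.2,0,0, 0,0,0,0.12,-0.22,0,0]'; python3 -m handwheel '[0,0,0,0,0,0,0, 0,0,0,0,0,0,0]'; python3 - <<'E'
from h import *
snap('wrist','w2')
E
```

```text
t: 1.7
tool_pos: [0.4171, 0.0226, 0.3007]
eef_rot: [-2.222, -2.22, 0.002]
force: [-0.7, 0.1, 0.1]
width: 0.998
t: 1.95
tool_pos: [0.4161, 0.0245, 0.3014]
eef_rot: [-2.22, -2.222, 0.0]
force: [0.1, -0.1, 0.4]
width: 0.998
```

View pics/w2.png

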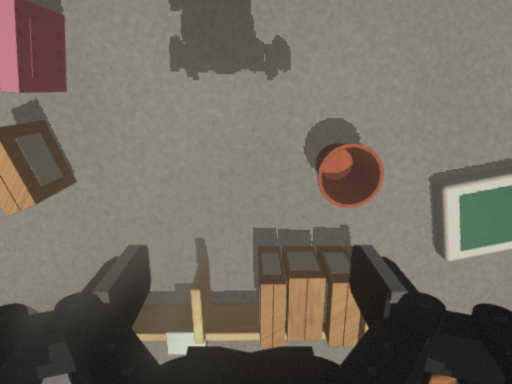

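View pics/w1.png

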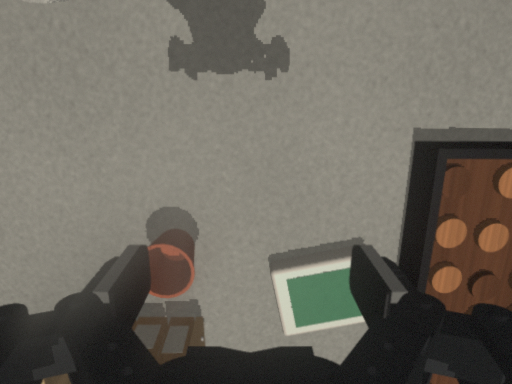

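w2: image down is +x and right is +y. Carton fronts are at (271,255), (305,258) and (337,258), the stop plate is at (200,295), and carton_new is at upper left, (30,165), with a panel on its +y side. Now I measure the rack and row from depth.

```bash
python3 - <<'E'
from h import *
z=load('w2');C=cloud(z)
def rect(n,u0,u1,v0,v1,lo,hi):
    P=C[v0:v1,u0:u1].reshape(-1,3); P=P[(P[:,2]>lo)&(P[:,2]<hi)]
    print(n,len(P),np.round(P.min(0),4),np.round(P.max(0),4),cv2.minAreaRect(P[:,:2].astype(np.float32)*1000),P[:,2].mean().round(4))
rect('c',255,286,270,346,.096,.105)
rect('b',284,330,270,340,.083,.093)
rect('a',322,352,270,346,.093,.103)
rect('plate',190,212,240,346,.086,.097)
P=C[295:345,130:260].reshape(-1,3);P=P[(P[:,2]>.06)&(P[:,2]<.0735)]; l=cv2.fitLine(P[:,:2].astype(np.float32),cv2.DIST_HUBER,0,.01,.01).ravel();print('board',len(P),l,P.min(0),P.max(0))
for u,v in [(200,290),(200,330),(271,255),(305,260),(337,260),(228,180),(228,325)]: print(u,v,px(z,u,v).round(4))
im=z['im'][225:375,130:370,::-1]; cv2.imwrite('pics/w2c.png',cv2.resize(im,None,fx=3.3,fy=3.3,interpolation=cv2.INTER_CUBIC))
# front plane fits of cartons: y-range & x
for n,y0,y1 in [('c',.04,.062),('b',.078,.11),('a',.125,.152)]:
    F=C.reshape(-1,3); m=(F[:,1]>y0)&(F[:,1]<y1)&(F[:,2]>.03)&(F[:,2]<.075)&(F[:,0]>.52)&(F[:,0]<.6); print(n,m.sum(),np.median(F[m],0))
E
```

```text
c 1631 [0.5583 0.0358 0.0961] [0.6477 0.0665 0.1018] ((602.9566650390625, 51.255226135253906), (89.10078430175781, 30.16388511657715), 0.65770423412323) 0.0997
b 2396 [0.5584 0.0643 0.083 ] [0.6486 0.1209 0.0929] ((603.2078857421875, 94.81266021728516), (92.21492004394531, 54.08698272705078), 4.50148868560791) 0.0876
a 1420 [0.5588 0.1191 0.093 ] [0.6498 0.1495 0.1003] ((604.3789672851562, 133.26828002929688), (91.40898895263672, 28.961790084838867), 2.2892403602600098) 0.0976
plate 551 [ 0.573  -0.0479  0.0861] [ 0.6531 -0.0334  0.0928] ((612.9641723632812, -40.866939544677734), (80.09880065917969, 12.90869140625), 1.7242255210876465) 0.0905
board 1056 [ 0.01714856 -0.99985296  0.6545643  -0.03820851] [ 0.59873052 -0.13302512  0.06000173] [0.67319295 0.03641246 0.07344168]
200 290 [ 0.5772 -0.0357  0.0865]
200 330 [ 0.6313 -0.0375  0.091 ]
271 255 [0.5598 0.0526 0.0296]
305 260 [0.5594 0.096  0.0446]
337 260 [0.5587 0.1374 0.046 ]
228 180 [ 4.635e-01 -5.400e-03  2.000e-04]
228 325 [ 0.6532 -0.0055  0.0536]
c 296 [0.56035952 0.05093325 0.05368157]
b 417 [0.55982505 0.0939022  0.05402755]
a 339 [0.55888515 0.13803383 0.0532892 ]
```

View pics/w2c.png

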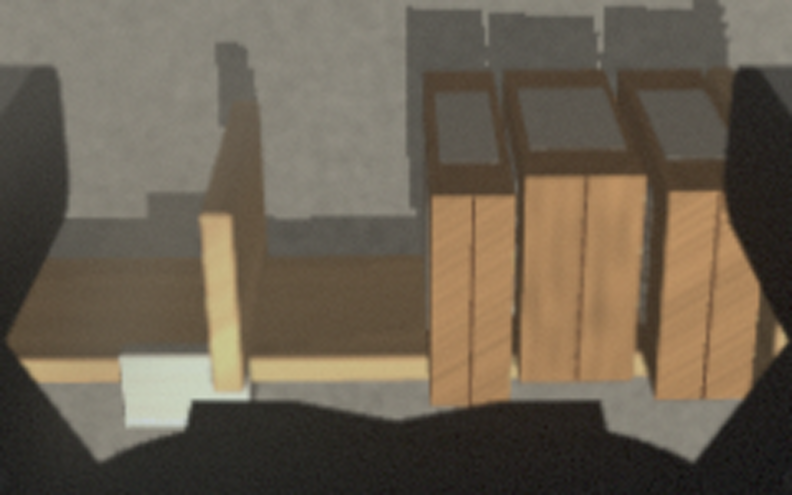

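```bash
python3 -m handwheel '[0,0,5,-0.01,-0.06,0,0, 0,0,10,-0.02,-0.12,0,0, 0,0,15,-0.03,-0.18,0,0, 0,0,21,-0.04,-0.24,0,0, 0,0,21,-0.04,-0.25,0,0]'; python3 -m handwheel '[0,0,0,0,0,0,0, 0,0,0,0,0,0,0]'; python3 - <<'E'
from h import *
snap('wrist','w3')
z=load('w3');C=cloud(z)
F=C.reshape(-1,3); m=(F[:,2]>.088)&(F[:,2]<.1)&(F[:,0]>.365)&(F[:,0]<.5)&(F[:,1]>-.33)&(F[:,1]<-.17)
P=F[m];print(m.sum(),P.min(0),P.max(0),cv2.minAreaRect(P[:,:2].astype(np.float32)*1000),np.median(P[:,2]))
E
```

```text
t: 2.62
tool_pos: [0.3758, -0.2288, 0.3013]
eef_rot: [-1.784, -2.585, 0.0]
force: [-0.4, 0.6, 0.4]
width: 1.002
t: 2.88
tool_pos: [0.3766, -0.2255, 0.3017]
eef_rot: [-1.778, -2.59, -0.001]
force: [0.6, 0.4, 0.0]
width: 0.999
3009 [ 0.38237386 -0.28068343  0.08800133] [ 0.48024521 -0.21240606  0.09737859] ((431.33782958984375, -246.35733032226562), (90.55245208740234, 40.16526412963867), 20.946380615234375) 0.09488828033777408
```

View pics/w3.png

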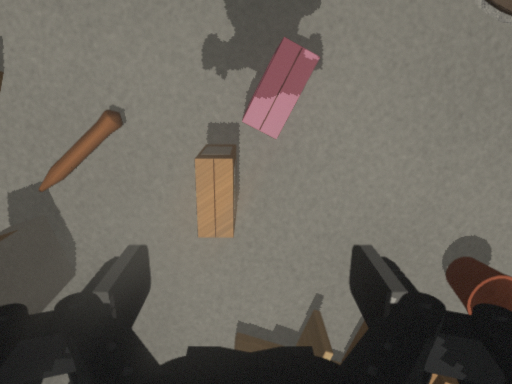

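w3: the −x end of carton_new has the pale panel (218,151), so that end is its front, yaw 21°. Both views put the centre at (0.431,−0.246), top at 0.095. Next I grip it near the front so the fingers stay outside the gap.

```bash
python3 -m handwheel '[0,0,0,0.026,-0.031,-0.05,0, 0,0,0,0.026,-0.031,-0.11,0, 0,0,0,0.026,-0.031,-0.15,0, 0,0,0,0.026,-0.031,-0.17,0, 0,0,0,0.026,-0.031,-0.17,0]' 35; python3 - <<'E'
from h import *
s=ctrl.state();print(s['tool_pos'],s['eef_rot']); snap('wrist','w4')
E
```

```text
t: 3.55
tool_pos: [0.4016, -0.2562, 0.1304]
eef_rot: [-1.777, -2.587, 0.0]
force: [0.3, -0.2, 1.0]
width: 0.998
[ 0.40161653 -0.25617042  0.13036334] [-1.77678458e+00 -2.58715669e+00  7.87581930e-06]
```

View pics/w4.png

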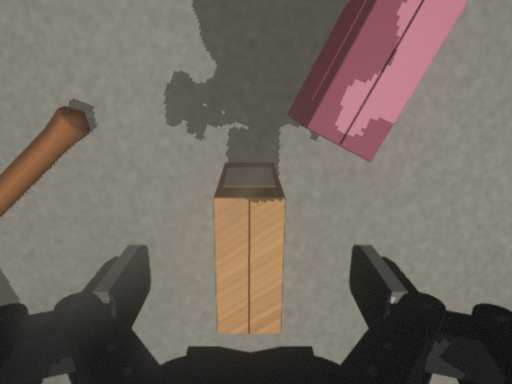

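The carton is centred between the fingers (x≈249) and square. Descend and close.

```bash
python3 -m handwheel '[0,0,0,0,0,-0.05,0, 0,0,0,0,0,-0.08,0, 0,0,0,0,0,-0.08,0, 0,0,0,0,0,-0.08,0.6, 0,0,0,0,0,-0.08,1]' 35; python3 -m handwheel '[0,0,0,0,0,0,1, 0,0,0,0,0,0,1,0,0,0,0,0,0,1,0,0,0,0,0,0,1]'; 
```

```text
t: 4.22
tool_pos: [0.4034, -0.2587, 0.0537]
eef_rot: [1.779, 2.585, 0.0]
force: [-0.6, -0.2, -1.0]
width: 0.607
t: 4.72
tool_pos: [0.4031, -0.2585, 0.0532]
eef_rot: [1.78, 2.585, 0.001]
force: [-0.4, 0.7, 7.2]
width: 0.465
```

```bash
python3 -m handwheel '[0,0,0,0,0,0.015,1, 0,0,-5,0.015,0.04,0.018,1, 0,0,-10,0.03,0.09,0.018,1, 0,0,-15,0.045,0.14,0.018,1, 0,0,-20,0.06,0.19,0.018,1]'; python3 -m handwheel '[0,0,0,0.003,0.04,0,1, 0,0,0,0.005,0.075,0,1, 0,0,0,0.005,0.078,0,1,0,0,0,0.005,0.078,0,1]';  python3 - <<'E'
from h import *
s=ctrl.state();print(s['tool_pos'],s['eef_rot']); snap('wrist','w5'); snap('scene','s5')
E
```

```text
t: 5.35
tool_pos: [0.4626, -0.0667, 0.0706]
eef_rot: [2.207, 2.235, 0.001]
force: [0.5, -0.0, -1.1]
width: 0.464
t: 5.85
tool_pos: [0.4672, 0.0098, 0.0701]
eef_rot: [2.203, 2.239, -0.0]
force: [0.2, 0.3, -1.3]
width: 0.461
[0.46716543 0.00982068 0.07010423] [ 2.20277377e+00  2.23930002e+00 -1.79719088e-04]
```

View pics/w5.png

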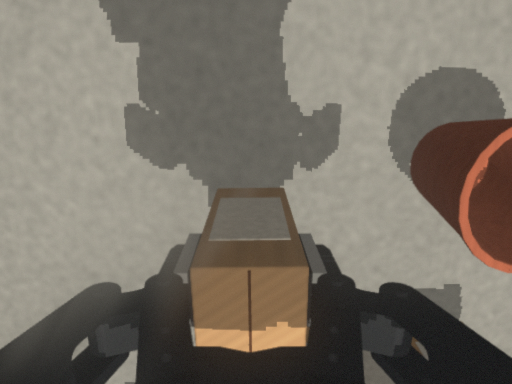

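View pics/s5.png

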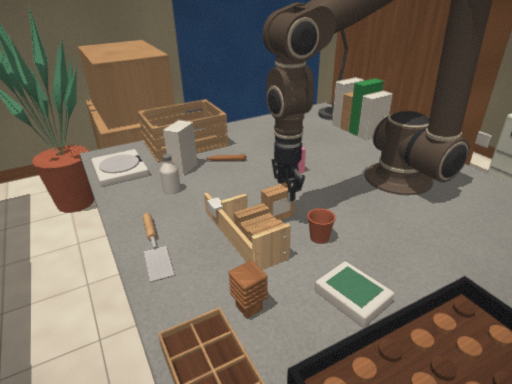

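```bash
python3 - <<'E'
from h import *
z=load('w5')
for u,v in [(193,268),(306,268),(250,268)]: print(onz(z,u,v,.112).round(4), px(z,u,v+6).round(4))
for u,v in [(217,189),(284,189)]: print('bottom?',px(z,u,v+2).round(4))
z=load('s5'); im=z['im'][170:280,190:330,::-1]; cv2.imwrite('pics/s5c.png',cv2.resize(im,None,fx=5,fy=5,interpolation=cv2.INTER_CUBIC))
E
```

```text
[ 0.4535 -0.0101  0.112 ] [ 0.456  -0.0103  0.1115]
[0.4529 0.0272 0.112 ] [0.4554 0.0274 0.1116]
[0.4532 0.0087 0.112 ] [0.4552 0.0087 0.1124]
bottom? [ 0.4538 -0.0104  0.0229]
bottom? [0.4532 0.0284 0.0229]
```

View pics/s5c.png

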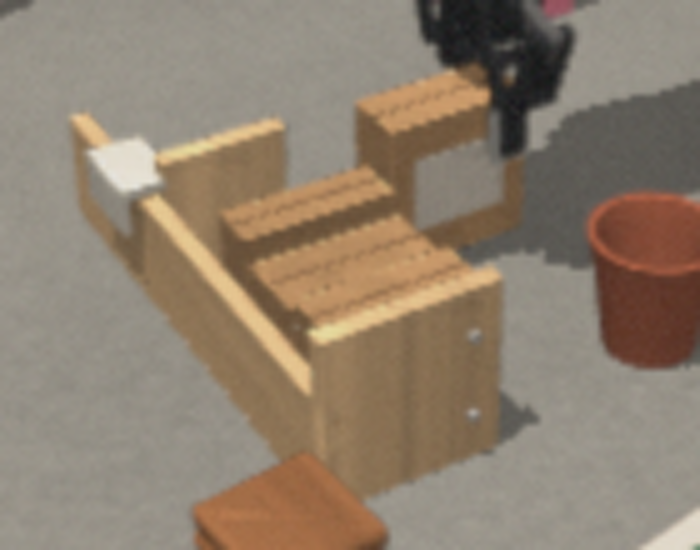

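```bash
python3 -m handwheel '[0,0,0,0.02,0.002,-0.010,1, 0,0,0,0.045,0.002,-0.012,1, 0,0,0,0.07,0.002,-0.014,1, 0,0,0,0.07,0.002,-0.016,1, 0,0,0,0.07,0.002,-0.017,1]'; python3 -m handwheel '[0,0,0,0,0,0,1,0,0,0,0,0,0,1]'; python3 - <<'E'
from h import *
s=ctrl.state();print(s['tool_pos'],s['eef_rot']); snap('wrist','w6'); snap('scene','s6'); snap('top','t6')
z=load('s6'); im=z['im'][170:280,190:330,::-1]; cv2.imwrite('pics/s6c.png',cv2.resize(im,None,fx=5,fy=5,interpolation=cv2.INTER_CUBIC))
E
```

```text
t: 6.58
tool_pos: [0.5376, 0.011, 0.0533]
eef_rot: [2.204, 2.237, 0.001]
force: [1.6, -1.4, 5.3]
width: 0.463
t: 6.82
tool_pos: [0.5369, 0.0115, 0.0532]
eef_rot: [2.203, 2.238, 0.0]
force: [0.9, -1.3, 4.0]
width: 0.464
[0.5368784  0.01154296 0.05324985] [2.20321401e+00 2.23788097e+00 2.48726230e-05]
```

View pics/s6c.png

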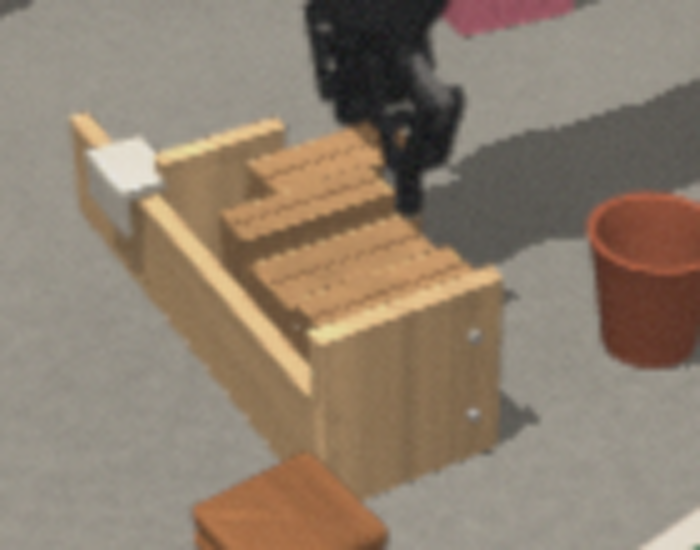

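View pics/w6.png

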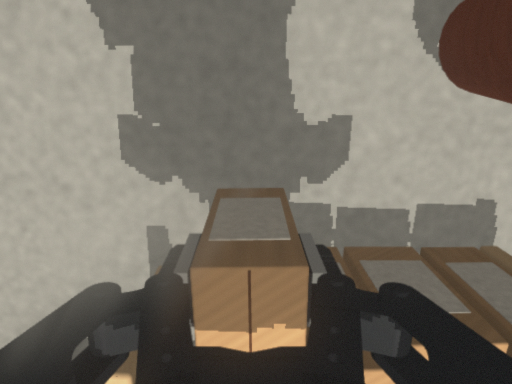

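```bash
python3 -m handwheel '[0,0,0,0,0,0,0.42, 0,0,0,0,0,0,0.3, 0,0,0,0,0,0,0.3,0,0,0,-0.02,0,0,0.3,0,0,0,-0.05,0,0,0.3]'; python3 -m handwheel '[0,0,0,-0.03,0,0,0.6,0,0,0,-0.03,0,-0.01,1,0,0,0,-0.03,0,-0.015,1,0,0,0,-0.03,0,-0.015,1]'; python3 - <<'E'
from h import *
s=ctrl.state();print(s['tool_pos'],s['eef_rot'],s['width']); snap('wrist','w7')
z=load('w7');F=cloud(z).reshape(-1,3)
m=(F[:,2]>.03)&(F[:,2]<.08)&(F[:,0]>.50)&(F[:,0]<.56)&(F[:,1]>-.02)&(F[:,1]<.036); print(m.sum(),np.median(F[m],0),F[m].min(0),F[m].max(0))
E
```

```text
t: 7.6
tool_pos: [0.4868, 0.0121, 0.0523]
eef_rot: [-2.203, -2.239, 0.0]
force: [-0.6, 0.4, 0.1]
width: 0.701
t: 8.1
tool_pos: [0.4575, 0.012, 0.0371]
eef_rot: [-2.203, -2.239, 0.001]
force: [-0.8, -0.6, 1.1]
width: 0.001
[0.45745625 0.01196441 0.03709056] [-2.20329989e+00 -2.23867717e+00  8.38770991e-04] 0.0011785342536591728
1 [0.52171505 0.01035831 0.03010155] [0.52171505 0.01035831 0.03010155] [0.52171505 0.01035831 0.03010155]
```

View pics/w7.png

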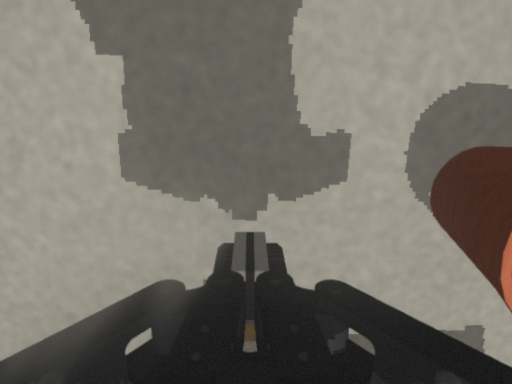

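```bash
python3 -m handwheel '[0,0,0,0.03,0,0.008,1,0,0,0,0.05,0,0.008,1,0,0,0,0.062,0,0.008,1,0,0,0,0.072,0,0.008,1,0,0,0,0.082,0,0.008,1]'; python3 -m handwheel '[0,0,0,0.004,0,0,1,0,0,0,0.008,0,0,1]'; python3 - <<'E'
from h import *
s=ctrl.state();print(s['tool_pos'],s['force']); snap('wrist','w8');snap('top','t8');snap('scene','s8')
z=load('s8'); im=z['im'][170:280,190:330,::-1]; cv2.imwrite('pics/s8c.png',cv2.resize(im,None,fx=5,fy=5,interpolation=cv2.INTER_CUBIC))
E
```

```text
t: 8.78
tool_pos: [0.5392, 0.0119, 0.0454]
eef_rot: [-2.203, -2.239, 0.001]
force: [0.0, 0.0, 0.5]
width: 0.003
t: 9.02
tool_pos: [0.547, 0.0119, 0.0456]
eef_rot: [-2.203, -2.239, 0.001]
force: [-1.1, 0.7, 0.5]
width: -0.002
[0.54697064 0.01192694 0.04557516] [-1.07033411  0.70004168  0.46119222]
```

View pics/w8.png

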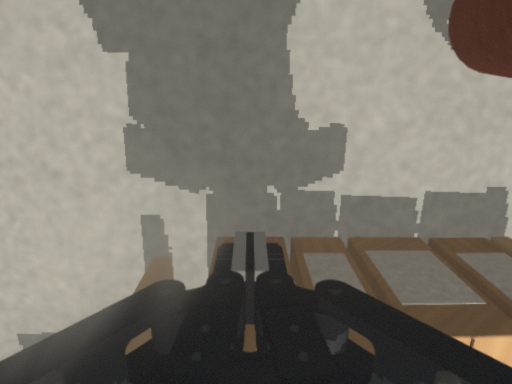

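View pics/s8c.png

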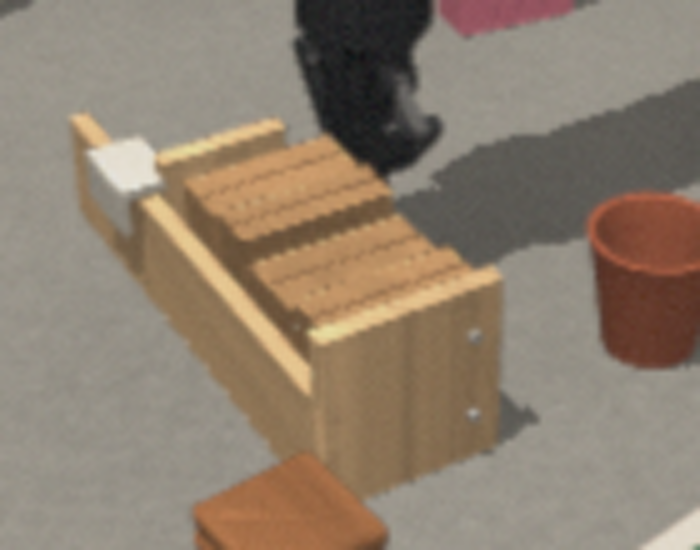

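```bash
python3 -m handwheel '[0,0,0,0.0015,0,0,1,0,0,0,0.003,0,0,1]';python3 -m handwheel '[0,0,0,0.001,0,0,1,0,0,0,0.001,0,0,1]'
```

```text
t: 9.43
tool_pos: [0.5488, 0.0119, 0.0455]
eef_rot: [-2.203, -2.238, 0.002]
force: [-8.5, 0.3, 3.2]
width: -0.002
t: 9.68
tool_pos: [0.5488, 0.012, 0.0452]
eef_rot: [-2.201, -2.237, 0.005]
force: [-7.8, -0.7, 2.8]
width: 0.004
```

```bash
python3 -m handwheel '[0,0,0,-0.04,0,0,1,0,0,0,-0.07,0,0.05,1,0,0,0,-0.1,-0.04,0.10,1,0,0,0,-0.12,-0.09,0.15,1,0,0,0,-0.13,-0.10,0.2,1]'; python3 -m handwheel '[0,0,0,0,0,0,1,0,0,0,0,0,0,1]'; python3 - <<'E'
from h import *
s=ctrl.state();print(s['tool_pos']); snap('wrist','w9')
z=load('w9');C=cloud(z);F=C.reshape(-1,3)
for n,y0,y1,t in [('new',-.005,.025,.095),('c',.04,.06,.1),('b',.08,.11,.088),('a',.125,.15,.098)]:
    m=(F[:,1]>y0)&(F[:,1]<y1)&(F[:,2]>.03)&(F[:,2]<.07)&(F[:,0]>.52)&(F[:,0]<.6)
    k=(F[:,1]>y0)&(F[:,1]<y1)&(abs(F[:,2]-t)<.004)&(F[:,0]>.52)&(F[:,0]<.7)
    print(n,m.sum(),np.median(F[m],0) if m.sum() else '',k.sum(),F[k].min(0),F[k].max(0))
m=(F[:,1]>-.07)&(F[:,1]<-.02)&(F[:,2]>.085)&(F[:,2]<.097)&(F[:,0]>.55)&(F[:,0]<.66);P=F[m]
print(len(P),P.min(0),P.max(0),cv2.minAreaRect(P[:,:2].astype(np.float32)*1000))
E
```

```text
t: 10.3
tool_pos: [0.4212, -0.0872, 0.241]
eef_rot: [-2.205, -2.238, 0.0]
force: [1.4, -0.7, 0.3]
width: 0.002
t: 10.55
tool_pos: [0.4227, -0.0861, 0.2398]
eef_rot: [2.204, 2.238, 0.001]
force: [-0.2, -0.2, -0.2]
width: -0.004
[ 0.42271365 -0.08610561  0.23980665]
new 56 [0.56127392 0.01416877 0.03241139] 93 [0.58034316 0.01608359 0.09223646] [0.59800285 0.02485061 0.09478075]
c 340 [0.56111604 0.050518   0.05028017] 25 [0.59841694 0.04008399 0.09705455] [0.60852849 0.0437168  0.09989077]
b 526 [0.55874864 0.0947859  0.05149397] 504 [0.55833604 0.08013687 0.08403259] [0.58604854 0.10999284 0.08871418]
a 426 [0.55862182 0.13742101 0.05081951] 765 [0.55825478 0.12502191 0.09404053] [0.6029356  0.1499769  0.09833185]Traceback (most recent call last):
  File "<stdin>", line 9, in <module>
    return umr_minimum(a, axis, None, out, keepdims, initial, where)
ValueError: zero-size array to reduction operation minimum which has no identity
```

View pics/w9.png

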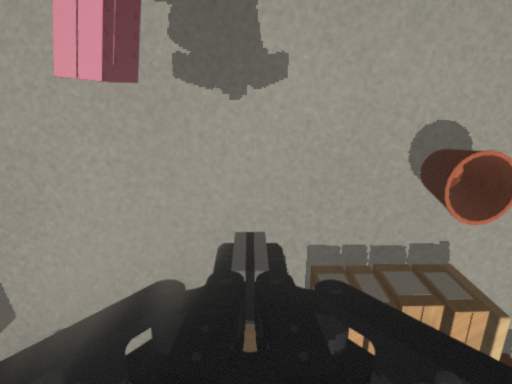

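```bash
python3 -m handwheel '[0,0,0,0.06,-0.014,0,1,0,0,0,0.12,-0.014,0,1,0,0,0,0.165,-0.014,-0.02,1,0,0,0,0.168,-0.014,-0.06,1,0,0,0,0.168,-0.014,-0.11,1]'; python3 - <<'E'
from h import *
s=ctrl.state();print(s['tool_pos']); snap('top','t10'); snap('scene','s10')
z=load('s10'); im=z['im'][150:280,170:320,::-1]; cv2.imwrite('pics/s10c.png',cv2.resize(im,None,fx=4.5,fy=4.5,interpolation=cv2.INTER_CUBIC))
E
```

```text
t: 11.22
tool_pos: [0.5912, -0.099, 0.1266]
eef_rot: [-2.201, -2.24, 0.002]
force: [0.1, -0.7, -0.2]
width: 0.005
[ 0.59117831 -0.09895716  0.12662399]
```

View pics/s10c.png

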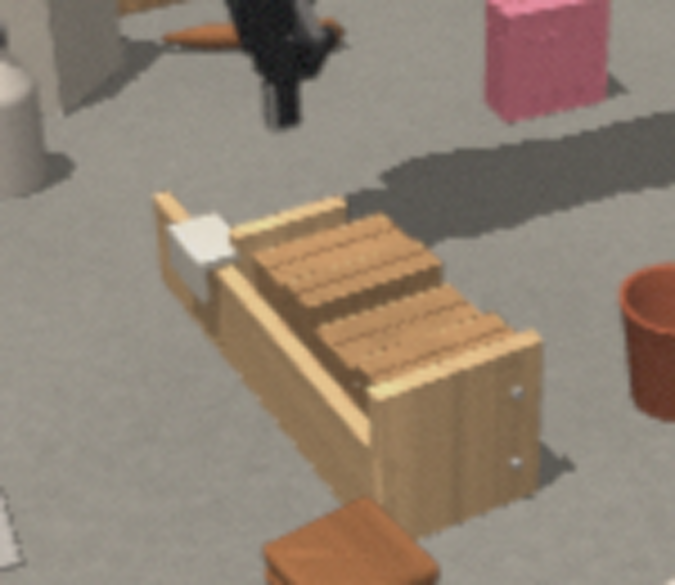

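```bash
python3 -m handwheel '[0,0,0,0,0,-0.04,1,0,0,0,0,0,-0.084,1,0,0,0,0,0,-0.084,1,0,0,0,0,0.015,-0.084,1,0,0,0,0,0.03,-0.084,1]'; python3 -m handwheel '[0,0,0,0,0.01,0,1,0,0,0,0,0.02,0,1,0,0,0,0,0.028,0,1]'; python3 - <<'E'
from h import *
s=ctrl.state();print(s['tool_pos'],s['force']); snap('top','t11'); snap('scene','s11')
z=load('s11'); im=z['im'][150:280,170:320,::-1]; cv2.imwrite('pics/s11c.png',cv2.resize(im,None,fx=4.5,fy=4.5,interpolation=cv2.INTER_CUBIC))
E
```

```text
t: 11.95
tool_pos: [0.5921, -0.069, 0.0485]
eef_rot: [2.202, 2.237, 0.004]
force: [0.8, 0.3, -0.3]
width: -0.001
t: 12.32
tool_pos: [0.5917, -0.0412, 0.0482]
eef_rot: [2.201, 2.238, 0.003]
force: [-0.9, -2.4, 7.3]
width: -0.004
[ 0.59170026 -0.04119698  0.04817239] [-0.872298   -2.36912572  7.32818875]
```

View pics/s11c.png

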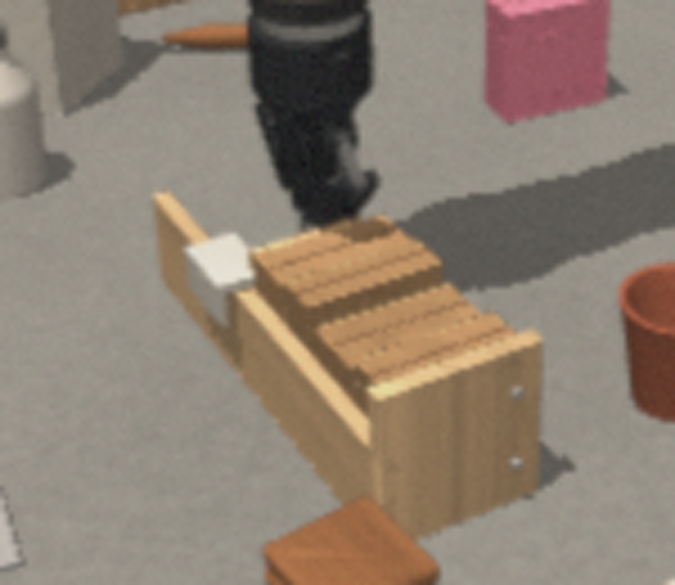

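```bash
python3 -m handwheel '[0,0,0,0,-0.008,0,1,0,0,0,0,-0.008,0.018,1,0,0,0,0,0.0,0.018,1,0,0,0,0,0.004,0.018,1]'; python3 -m handwheel '[0,0,0,0,0.005,0,1,0,0,0,0,0.01,0,1]';  python3 - <<'E'
from h import *
s=ctrl.state();print(s['tool_pos'],s['force']); snap('top','t12'); 
for n in ['t11','t12']:
    F=cloud(load(n)).reshape(-1,3); m=(F[:,1]>-.12)&(F[:,1]<0)&(F[:,2]>.075)&(F[:,2]<.082)&(F[:,0]>.645)&(F[:,0]<.69); print('runner',m.sum(),F[m].min(0),F[m].max(0))
z=load('t12'); im=z['im'][130:200,180:300,::-1]; cv2.imwrite('pics/t12c.png',cv2.resize(im,None,fx=6,fy=6,interpolation=cv2.INTER_CUBIC))
E
```

```text
t: 12.92
tool_pos: [0.5907, -0.0374, 0.0642]
eef_rot: [2.203, 2.239, 0.001]
force: [-0.2, 0.1, -0.5]
width: 0.001
t: 13.18
tool_pos: [0.5902, -0.028, 0.0635]
eef_rot: [2.204, 2.239, -0.002]
force: [-0.9, -2.4, 0.5]
width: 0.0
[ 0.5901631  -0.02798508  0.06349771] [-0.8585821  -2.37627666  0.50547236]Traceback (most recent call last):
  File "<stdin>", line 4, in <module>
    return umr_minimum(a, axis, None, out, keepdims, initial, where)
ValueError: zero-size array to reduction operation minimum which has no identity
```

```bash
python3 -m handwheel '[0,0,0,0,0.004,0,1,0,0,0,0,0.008,0,1]'; python3 -m handwheel '[0,0,0,0,0.002,0,1,0,0,0,0,0.003,0,1]'; python3 - <<'E'
from h import *
s=ctrl.state();print(s['tool_pos'],s['force']); snap('scene','s12')
z=load('s12'); im=z['im'][150:280,170:320,::-1]; cv2.imwrite('pics/s12c.png',cv2.resize(im,None,fx=4.5,fy=4.5,interpolation=cv2.INTER_CUBIC))
E
```

```text
t: 13.48
tool_pos: [0.5901, -0.0202, 0.0635]
eef_rot: [-2.204, -2.238, 0.002]
force: [-0.3, -2.9, -1.1]
width: -0.001
t: 13.72
tool_pos: [0.59, -0.0171, 0.0635]
eef_rot: [-2.203, -2.239, 0.002]
force: [-2.4, -4.1, -1.9]
width: 0.0
[ 0.59004738 -0.01706427  0.06352947] [-2.39476273 -4.07101881 -1.90470287]
```

View pics/s12c.png

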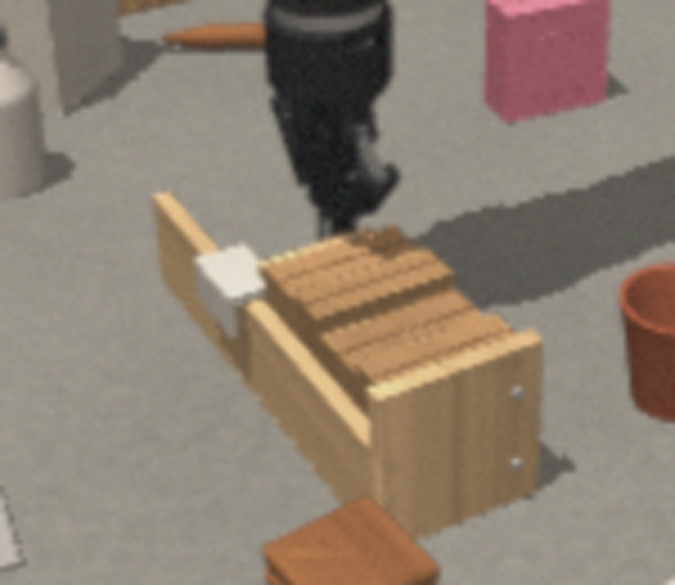

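```bash
python3 -m handwheel '[0,0,0,0,0.002,0,1,0,0,0,0,0.003,0,1]'; python3 -m handwheel '[0,0,0,0,0.0015,0,1,0,0,0,0,0.0025,0,1]'
```

```text
t: 14.02
tool_pos: [0.5901, -0.0165, 0.0636]
eef_rot: [2.203, 2.235, -0.007]
force: [-2.1, -14.8, -1.4]
width: 0.003
t: 14.28
tool_pos: [0.59, -0.0164, 0.0637]
eef_rot: [2.203, 2.231, -0.013]
force: [-3.5, -23.0, -1.0]
width: -0.003
```

Force climbed to 23 N with no further travel, so the row is snug. Back off and inspect.

```bash
python3 -m handwheel '[0,0,0,0,-0.01,0,1,0,0,0,0,-0.03,0,1,0,0,0,0,-0.06,0.03,1,0,0,0,0,-0.08,0.08,1,0,0,0,-0.05,-0.08,0.13,1]'; python3 -m handwheel '[0,0,0,-0.06,0.02,0.02,0,0,0,0,-0.11,0.08,0.04,0,0,0,0,-0.125,0.13,0.06,0,0,0,0,-0.125,0.14,0.06,0,0,0,0,-0.125,0.14,0.06,0]'; python3 - <<'E'
from h import *
s=ctrl.state();print(s['t'],s['tool_pos']); snap('wrist','w13'); snap('scene','s13'); snap('top','t13')
z=load('w13');C=cloud(z);F=C.reshape(-1,3)
for n,y0,y1,t in [('new',.018,.045,.095),('c',.055,.075,.1),('b',.088,.115,.088),('a',.13,.15,.098)]:
    m=(F[:,1]>y0)&(F[:,1]<y1)&(F[:,2]>.03)&(F[:,2]<.07)&(F[:,0]>.52)&(F[:,0]<.6)
    k=(F[:,1]>-.02)&(F[:,1]<.17)&(abs(F[:,2]-t)<.0015)&(F[:,0]>.52)&(F[:,0]<.7)
    print(n,m.sum(),np.median(F[m],0) if m.sum() else '',k.sum(),F[k].min(0) if k.sum() else '',F[k].max(0)if k.sum() else '')
im=z['im'][200:384,130:400,::-1]; cv2.imwrite('pics/w13c.png',cv2.resize(im,None,fx=2.9,fy=2.9,interpolation=cv2.INTER_CUBIC))
z=load('s13'); im=z['im'][150:280,170:320,::-1]; cv2.imwrite('pics/s13c.png',cv2.resize(im,None,fx=4.5,fy=4.5,interpolation=cv2.INTER_CUBIC))
E
```

```text
t: 14.9
tool_pos: [0.548, -0.0931, 0.1892]
eef_rot: [2.205, 2.237, 0.003]
force: [-0.3, 0.5, -0.1]
width: -0.001
t: 15.52
tool_pos: [0.4215, 0.0496, 0.2492]
eef_rot: [2.2, 2.241, 0.004]
force: [-0.6, -0.5, 0.3]
width: 0.999
15.525 [0.42152044 0.04960148 0.24923923]
new 430 [0.56167603 0.0312836  0.05233103] 1984 [0.55864122 0.00692539 0.09350026] [0.6319687  0.15818051 0.09649804]
c 328 [0.56120454 0.06506405 0.05231153] 922 [0.55885492 0.04691697 0.09850131] [0.61519653 0.15820614 0.10149959]
b 454 [0.5589588  0.10152005 0.05229034] 1588 [ 0.5588317  -0.00556392  0.08650049] [0.62164377 0.15833922 0.0894928 ]
a 336 [0.55908352 0.13999624 0.05124982] 2312 [0.55885492 0.04688364 0.09650051] [0.6321289  0.15820614 0.09949983]
```

View pics/w13c.png

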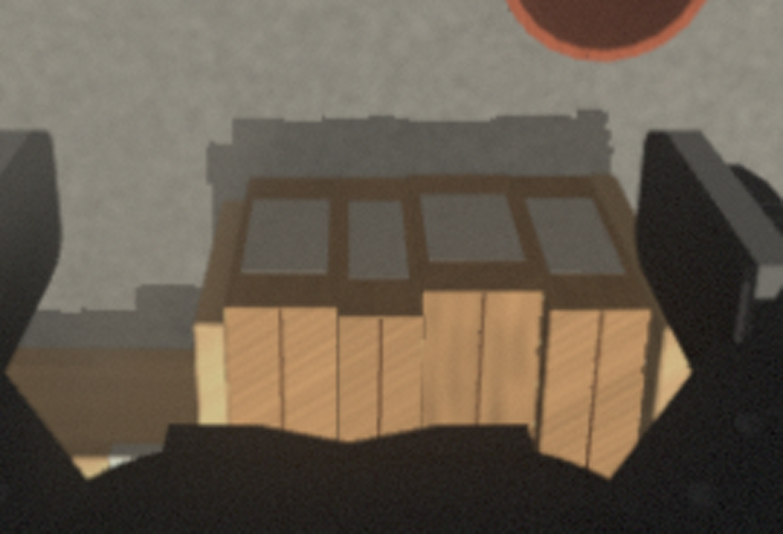

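View pics/s13c.png

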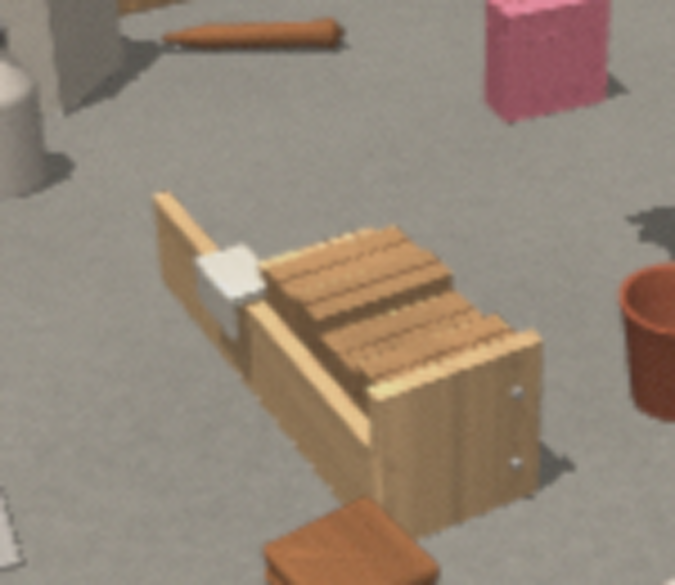

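View pics/t13.png

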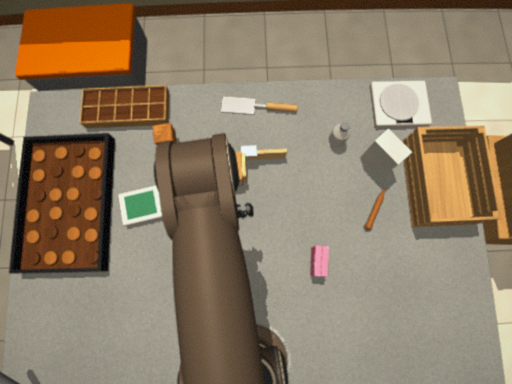

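All four are snug. Relative to new and c, b's front stands about 1.5 mm proud and a's under 1 mm, so I'll give b (and a) a gentle press to the board.

```bash
python3 - <<'E'
from h import *
F=cloud(load('t0'))[205:235,188:220].reshape(-1,3); F=F[F[:,2]>.065]; print('pot',F.min(0),F.max(0))
E
python3 -m handwheel '[0,0,0,0.05,0.025,0,1,0,0,0,0.104,0.051,0,1,0,0,0,0.104,0.051,-0.05,1,0,0,0,0.104,0.051,-0.1,1,0,0,0,0.104,0.051,-0.12,1]'; python3 -m handwheel '[0,0,0,0,0,-0.05,1,0,0,0,0,0,-0.08,1,0,0,0,0,0,-0.08,1]'; python3 -m handwheel '[0,0,0,0.01,0,0,1,0,0,0,0.018,0,0,1,0,0,0,0.02,0,0,1]'
```

```text
pot [ 0.28133689 -0.03538606  0.06524306] [0.47627544 0.17480887 1.18729326]
t: 16.3
tool_pos: [0.524, 0.098, 0.1238]
eef_rot: [-2.203, -2.235, 0.008]
force: [-0.4, 1.0, 0.7]
width: 0.0
t: 16.68
tool_pos: [0.5234, 0.098, 0.0451]
eef_rot: [-2.203, -2.235, 0.008]
force: [-0.1, -0.1, 0.2]
width: 0.0
t: 17.05
tool_pos: [0.5468, 0.0996, 0.0492]
eef_rot: [2.203, 2.238, 0.003]
force: [-0.8, 0.1, 0.5]
width: -0.004
```

```bash
python3 -m handwheel '[0,0,0,0.001,0,0,1,0,0,0,0.002,0,0,1]'; python3 -m handwheel '[0,0,0,0.001,0,0,1,0,0,0,0.001,0,0,1]'
```

```text
t: 17.3
tool_pos: [0.5471, 0.0996, 0.0482]
eef_rot: [-2.203, -2.239, 0.0]
force: [-1.0, 0.5, 0.8]
width: -0.002
t: 17.55
tool_pos: [0.5475, 0.0995, 0.0479]
eef_rot: [-2.203, -2.239, 0.002]
force: [-5.5, -0.1, 2.3]
width: 0.001
```

```bash
python3 -m handwheel '[0,0,0,0.001,0,0,1,0,0,0,0.001,0,0,1]';python3 -m handwheel '[0,0,0,0.001,0,0,1,0,0,0,0.001,0,0,1]'
```

```text
t: 17.8
tool_pos: [0.5474, 0.0994, 0.0476]
eef_rot: [-2.202, -2.237, 0.004]
force: [-8.2, -0.4, 3.0]
width: 0.001
t: 18.05
tool_pos: [0.5474, 0.0992, 0.0474]
eef_rot: [-2.202, -2.236, 0.006]
force: [-10.9, -0.4, 5.2]
width: -0.002
```

```bash
python3 -m handwheel '[0,0,0,-0.015,0,0,1,0,0,0,-0.03,0,0.03,1,0,0,0,-0.04,0,0.09,1,0,0,0,-0.08,-0.02,0.15,1,0,0,0,-0.13,-0.05,0.2,1]'; python3 -m handwheel '[0,0,0,0,0,0,0,0,0,0,0,0,0,0,0,0,0,0,0,0,0,0,0,0,0,0,0,0]'; python3 - <<'E'
from h import *
s=ctrl.state();print(s['t'],s['tool_pos']); snap('wrist','w14'); snap('scene','s14')
z=load('w14');C=cloud(z);F=C.reshape(-1,3)
for n,y0,y1,t in [('new',.018,.045,.095),('c',.055,.075,.1),('b',.088,.115,.088),('a',.13,.15,.098)]:
    for h in (.02,.045,.07):
        m=(F[:,1]>y0)&(F[:,1]<y1)&(F[:,2]>h-.01)&(F[:,2]<h+.01)&(F[:,0]>.52)&(F[:,0]<.6); print(n,h,m.sum(),np.median(F[m],0).round(4) if m.sum() else '')
im=z['im'][200:384,130:400,::-1]; cv2.imwrite('pics/w14c.png',cv2.resize(im,None,fx=2.9,fy=2.9,interpolation=cv2.INTER_CUBIC))
a=cv2.cvtColor(load('s0')['im'],7).astype(int);b=cv2.cvtColor(load('s14')['im'],7).astype(int)
cv2.imwrite('pics/s14m.png',np.vstack([load('s14')['im'][:,:,::-1][100:330],cv2.merge([np.clip(abs(a-b)*3,0,255).astype(np.uint8)]*3)[100:330]]))
E
```

```text
t: 18.68
tool_pos: [0.4369, 0.0593, 0.2325]
eef_rot: [2.201, 2.239, 0.004]
force: [0.7, 0.3, 0.8]
width: 0.001
t: 19.18
tool_pos: [0.4371, 0.0596, 0.229]
eef_rot: [-2.202, -2.238, 0.003]
force: [0.3, -0.1, -0.7]
width: 0.848
19.175 [0.43713139 0.05961745 0.22896142]
new 0.02 194 [0.5628 0.0318 0.0197]
new 0.045 220 [0.562  0.0315 0.0458]
new 0.07 312 [0.562  0.0316 0.0704]
c 0.02 149 [0.5624 0.0647 0.0195]
c 0.045 162 [0.5618 0.0654 0.0448]
c 0.07 228 [0.5613 0.0643 0.0705]
b 0.02 191 [0.5604 0.1015 0.0206]
b 0.045 228 [0.5594 0.1018 0.0454]
b 0.07 311 [0.5597 0.1018 0.0704]
a 0.02 139 [0.5597 0.1399 0.0202]
a 0.045 173 [0.5595 0.1395 0.0448]
a 0.07 190 [0.5599 0.1385 0.0709]
```

View pics/w14c.png

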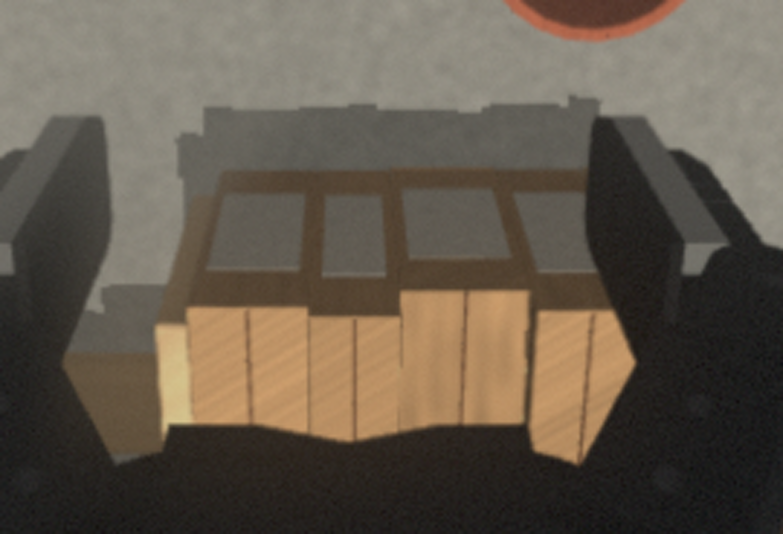

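View pics/s14m.png

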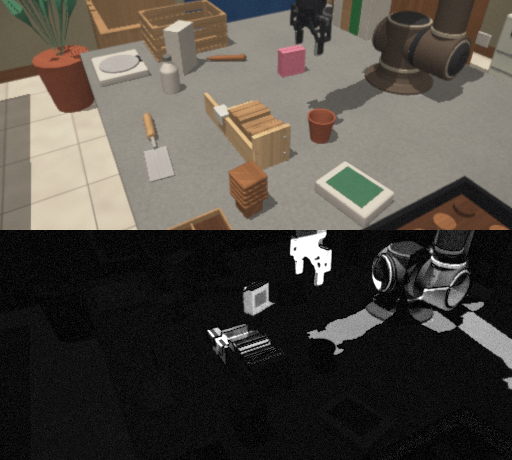

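```bash
python3 -c "
from bench import ctrl
print(ctrl.state()['t']); print(ctrl.close_job())"
```

```text
19.275
the job is handed in; nothing more can be done
None
```

I filed the loose carton in the rack and slid the end stop up until the four-carton row was snug. I handed the job in at 19.3 s.

- **Filing:** I gripped carton_new near its front, set it standing part-way into the gap, and pushed it to the back board with the closed fingers. It stopped firmly at about 8 N.
- **End stop:** I pushed the stop's outer face until the push force reached 23 N with no further travel. On the first push the gripper read 7 N upward against the plate. I backed off, raised it, and pushed again cleanly.
- **Carton b:** After the stop was in, b's front stood about 1.5 mm proud, so I pressed it to the board at up to 11 N. I left carton a alone because it was within about 1 mm and close to the end wall.

**Last checks:**
- All four carton fronts are vertical and in line to about 1 mm, allowing for the rack's roughly 1° turn.
- No gap shows between the stop, the cartons and the end wall, except for a thin dark line between a and b. I took that line to be their height difference.
- A before/after comparison from the scene camera shows the pot, the pink carton and the other visible bystanders unmoved.
- I did not measure the stop's final joint position; snugness rests on the push force and the pictures.

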